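# Stop the bench grinder and feel that its wheel stands still

### The arm

A 6-joint arm with a two-finger parallel gripper is mounted at the origin on the work surface. World frame = base frame: x ahead of the robot, y to its left, z up, the work surface at z = 0. Lengths are in m, angles in rad, forces in N, time in s.
With the tool pointing down it reaches from about 0.3 to 0.95 m from the base axis. Payload 3.1 kg.
Tool frame: the origin (TCP) lies between the finger pads, 19 mm behind the fingertips; this is the grasp point; z points along the fingers, y is the line along which they close (so a half turn about z gives the same grasp; the last joint's range is limited). The gripper opens to 85 mm and grips with 20 to 120 N. Pads are 22 mm wide; open, the fingers measure 114 mm over their backs; the gripper's body (76 mm by 85 mm) begins 54 mm behind the grasp point. The pads swing forward as they close: fully open they stand 13 mm farther back than shut.
Start: joints at [-1.289, 0.308, 1.634, -0, 1.2, -0.07], TCP at [0.215, -0.587, 0.25] pointing down, gripper open.
Joint ranges: [-3.06, 3.06], [-0.79, 1.96], [0.05, 2.63], [-1.19, 4.34], [0.05, 2.64], [-2.94, 2.94]. Speed limits (rad/s): [2.79, 2.79, 3.14, 3.14, 3.14, 3.14].

### API

Orientations are given as a unit quaternion [w, x, y, z].
In Python, from workcell import ctrl gives the robot as it stands.
- The arm moves only by the tool servo_tool, never from a script. Its argument "series" is one flat list of numbers, 7 for each row, row after row: the shift along the tool's x, y, z in mm, then the turn, a rotation vector about the tool's x, y, z in rad, then the opening, from 0 (shut) to 1 (fully open). A call has 1 to 8 rows; each row is the pose to reach, as a shift and turn from the pose commanded when the call began, along the tool's axes at that moment; what a row does not reach only later rows make up. A row lasts 1/12 s, in which the tool goes at most 41.7 mm and 7.16 degrees, less where a joint would pass 70% of its speed; a pose out of reach is approached as far as the arm can. A call with a gripper value outside its range is refused whole. The fingers move at their own pace and stop on an object; "squeeze" is the grip in N (left out, the last holds). Time passes only in rows, so rows that repeat a pose let the fingers close. It gives the time, the measured TCP pose, the force, the opening and the grip force at its end, in the units of the state.
- ctrl.get_state(): the state, without advancing time (a new reading comes with each control period).
- ctrl.camera(name): name is "scene" or "top" or "wrist"; returns a dict with "frame" (480x640x3 uint8, red, green, blue), "range_z" (480x640 float32, m along the optical axis (not along the pixel's ray), 0 where there is no reading), "mtx" (3x3 intrinsics, pixels), "eye" and "attitude" of the camera in the world. Camera axes: x right, y up, looking along -z (the intrinsics and any distortion apply to the point x, -y, -z); pixel columns grow to the right and rows downward; lengths in m; the calibration is good to about 2 mm. A picture is of the moment at which its call begins.
- ctrl.job_done(): hands the job in; it is judged then, once.
The state is a dict: "clock": time; "qpos": joint angles; "joint_vel": joint speeds; "effort": joint torques, N m; "position": TCP position; "ee_rot": TCP orientation; "force": force on the tool from outside, world axes, zero at the start; "ft_torque": the same for the moment, N m; "grip_width": opening from 0.0 (shut) to 1.0 (fully open); "finger_force": force on a finger pad.
Only numpy, scipy, OpenCV 4.12 (cv2) and the standard library are available. Lean on these libraries where they do the work, as an engineer would, in place of code of your own. Each camera call takes 0.05 s, during which the arm holds its last target. There are 200 camera calls.

### The job

Make the bench grinder ready for a wheel change: press the mushroom-headed stop button on the switch box fully down and let it come back up, then lay the fingertips lightly on the top of the rim of the thicker grinding wheel for a moment, to feel that it stands still, and draw back clear. Do not turn the wheel or press hard on it; leave the other buttons, the thinner wheel and everything loose on the bench alone, and grasp nothing.

Things in the scene. Friction and masses are not known exactly. Their poses are not given: they have to be found in the camera images.
- stop_press (a joint): Joint of the stop button: black mushroom head 42 mm across on a narrower stem, 30 mm above the box top, tallest of the four; its place among the four on the box top changes from run to run. 0 = up; grows as pressed straight down, 0.007 m = fully down; springs back. Starts to move at about 2 N, fully down at about 7 N.
- stop_top (a point): Middle of the top face of the mushroom head, 100 mm above the bench when up; moves with the button. Flat part is about 20 mm across.
- round_press (a joint): Joint of the small round flat button, black, 26 mm across, 19 mm above the box top; its place among the four on the box top changes from run to run. 0 = up; grows as pressed straight down, 0.007 m = fully down; springs back. Starts to move at about 2 N, fully down at about 7 N.
- round_top (a point): Middle of the top of the small round button, 89 mm above the bench.
- square_press (a joint): Joint of the square flat button, black, 26 x 26 mm, 19 mm above the box top; its place among the four on the box top changes from run to run. 0 = up; grows as pressed straight down, 0.007 m = fully down; springs back. Starts to move at about 2 N, fully down at about 7 N.
- square_top (a point): Middle of the top of the square button, 89 mm above the bench.
- bar_press (a joint): Joint of the narrow bar button, black, 14 x 42 mm, 19 mm above the box top; its place among the four on the box top changes from run to run. 0 = up; grows as pressed straight down, 0.007 m = fully down; springs back. Starts to move at about 2 N, fully down at about 7 N.
- bar_top (a point): Middle of the top of the bar button, 89 mm above the bench.
- stop_mount: Steel collar, 32 mm across, of the stop button, fixed to the box top and carrying the button. Origin in the middle of its underside, 70 mm above the bench.
- switch_box: Grey steel switch box, 140 x 140 x 70 mm, fixed to the bench. Origin at the middle of its underside, z up, x and y along its sides. The four buttons stand on its top in a square grid 62 mm apart, 31 mm either side of its middle.
- grinder: Bench grinder on a dark board 200 x 250 x 20 mm, fixed. Origin at the middle of the board's underside, z up, own y along the spindle, 135 mm above the bench. Grey motor, 116 mm across, between two wheels 135 mm either side of the middle; sheet guards round the rear (+x) of the wheels, lower than the wheel tops; a tool rest in front of each.
- thick_top (a point): Highest point of the rim of the thick wheel (28 mm thick), middle of its width, 210 mm above the bench, open from above and not covered by the guard. Does not turn with the wheel.
- thick_stone: The thick wheel with its hub, 28 mm thick, Ø150 mm grey abrasive wheel, axle level; on one of the grinder's two ends (the other wheel is on the other end, 270 mm away; sides change from run to run). Origin at its middle on the spindle, y along the spindle. It sits in rubber bearings: pressed down it gives 1 mm for each 3 N, up to 8 mm, and springs back.
- thin_stone: The thin wheel with its hub, 12 mm thick, Ø150 mm grey abrasive wheel, axle level; on one of the grinder's two ends (the other wheel is on the other end, 270 mm away; sides change from run to run). Origin at its middle on the spindle. Same rubber bearings.
- thick_spin (a joint): Turn of the thick wheel about its spindle, rad; 0 at the start. It turns freely with little friction (about 0.5 N at the rim), so pushing along or off the top of the rim turns it; pressing straight down on the top does not.
- thin_spin (a joint): Turn of the thin wheel about its spindle, rad; 0 at the start.
- flange: Loose steel ring, Ø38 x 8 mm, lying on the grinder's board in front of the motor. Origin at the middle of its underside. Bystander.
- spanner: Loose steel spanner, 190 mm long, lying on the bench between the robot and the grinder. Bystander.
- spare_wheel: Loose spare grinding wheel, Ø100 x 20 mm, lying flat on the bench near the robot, ahead and to the left. Bystander.
- oil_can: Loose steel can, Ø60 x 130 mm, standing on the bench behind the gap between the switch box and the grinder. Origin under its middle. Bystander.
- offcut: Loose wood offcut, 70 x 40 x 25 mm, lying behind the switch box. Bystander.
- jar: Loose glass jar with a steel cap, Ø60 x 80 mm, standing on the bench to the right, near the front of the grinder. Origin under its middle. Bystander.
- brush: Loose hand brush, 200 mm long, lying on the bench to the right of the grinder. Bystander.
- screwdriver: Loose screwdriver, 200 mm long, lying behind the grinder. Bystander.

How it is judged:
By the outcome, as a careful person would: the job done as asked, in the order asked, and still so for the second after the job is handed in, with the robot touching nothing.
It also fails if it takes over 45 s, if anything falls off the work surface, if the arm or the gripper's body presses on something with over 40 N, if the wrist force passes 120 N, or if a joint passes its speed limit or range.

## Working session

There is one attempt and no reset: what is moved stays moved. The work goes in short steps, Python scripts to look and compute and a tool call to move; the robot and the scene stay as the last step left them, time stands still between calls to the robot, and variables do not carry over. Pictures are saved under pics/ and viewed, at most 10 in all, crops included, and the job is handed in when it is done.

Besides the shell and the picture viewer there is one more tool, called after ">>>" as name(argument=value, ...) on one line, values as JSON. servo_tool: Moves the arm, as the interface text tells. Its arguments: {"type":"object","properties":{"series":{"type":"array","items":{"type":"number"}},"squeeze":{"type":"number"}},"required":["series"]}

```bash
mkdir -p pics; cat > h.py <<'E'
import numpy as np, cv2
from workcell import ctrl
from scipy.spatial.transform import Rotation as R
def cloud(c):
    K=np.array(c["mtx"]);d=c["range_z"];v,u=np.mgrid[:480,:640]
    p=np.stack([(u-K[0,2])/K[0,0]*d,-(v-K[1,2])/K[1,1]*d,-d],-1)
    a=np.array(c["attitude"])
    M=a if a.shape==(3,3) else R.from_quat(a,scalar_first=True).as_matrix()
    return p@M.T+np.array(c["eye"])
E
python3 - <<'E'
from h import *
print(ctrl.get_state())
for n in("scene","top"):
    c=ctrl.camera(n); print(n,c["mtx"],c["eye"],c["attitude"],[k for k in c])
    cv2.imwrite(f"pics/{n}0.png",c["frame"][...,::-1]); np.save(n+".npy",cloud(c)); np.save(n+"_d.npy",c["range_z"])
E
```

```text
{'clock': 0.0, 'qpos': array([-1.28869365e+00,  3.08998129e-01,  1.63521175e+00,  2.18217035e-05,
        1.19972161e+00, -6.96764555e-02]), 'joint_vel': array([ 0.00138433, -0.00104491,  0.00022787,  0.00024152,  0.00084779,
       -0.00218686]), 'effort': array([-3.63726467e-04, -4.15255523e+01, -2.76665103e+01,  7.11323582e-05,
        1.02691210e-02,  5.78814948e-06]), 'position': array([ 0.21512687, -0.58596077,  0.24873933]), 'ee_rot': array([-1.16390071e-03,  9.84571290e-01,  1.74980020e-01, -1.13867283e-04]), 'force': array([ 0.84207521,  0.25258826, -0.69196025]), 'ft_torque': array([0.00192534, 0.00144083, 0.00734174]), 'finger_force': 0.0, 'grip_width': 1.0039841709237152}
scene [[446.31072671   0.         322.70516994]
 [  0.         446.31072671 239.08021549]
 [  0.           0.           1.        ]] [1.1434979  0.2316383  0.93598999] [0.50578653 0.17900037 0.28933893 0.79273062] ['frame', 'range_z', 'mtx', 'eye', 'attitude']
top [[543.37106711   0.         307.1589715 ]
 [  0.         543.37106711 228.1314313 ]
 [  0.           0.           1.        ]] [ 0.45662664 -0.05465224  1.30823479] [ 0.70765785  0.03394486 -0.03012139 -0.70509631] ['frame', 'range_z', 'mtx', 'eye', 'attitude']
```

View pics/top0.png

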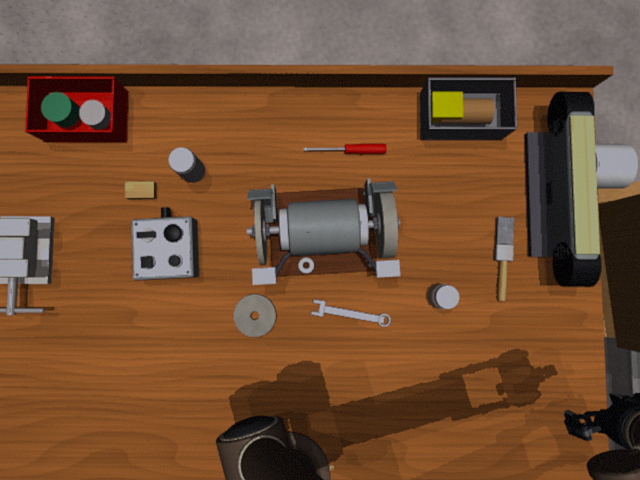

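View pics/scene0.png

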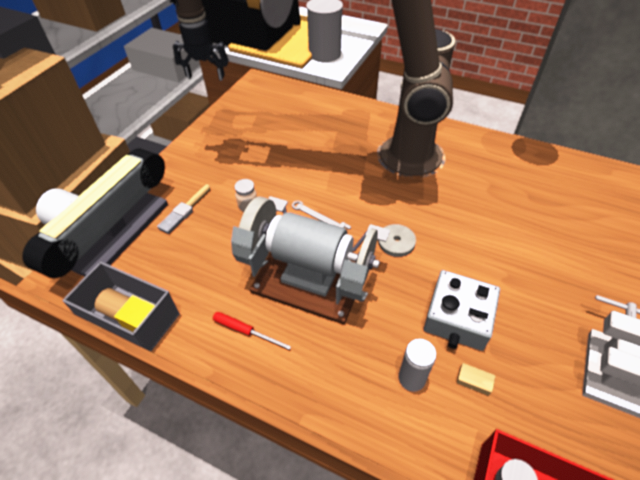

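```bash
python3 - <<'E'
import numpy as np,cv2
for n in("top","scene"):
    p=np.load(n+".npy"); d=np.load(n+"_d.npy")
    print(n)
    for lo,hi in((.080,.093),(.0945,.106),(.195,.216)):
        m=((p[...,2]>lo)&(p[...,2]<hi)&(d>0)).astype(np.uint8)
        k,l,s,c=cv2.connectedComponentsWithStats(m)
        for i in range(1,k):
            if s[i,4]>25:
                q=p[l==i]; print(lo,s[i].tolist(),np.median(q,0).round(4),q.min(0).round(3),q.max(0).round(3))
E
```

```text
top
0.08 [0, 64, 614, 13, 5854] [ 0.9347 -0.0438  0.089 ] [ 0.923 -0.754  0.08 ] [0.951 0.671 0.093]
0.08 [28, 79, 85, 51, 313] [0.9082 0.5768 0.0869] [0.793 0.404 0.08 ] [0.912 0.595 0.093]
0.08 [115, 79, 3, 14, 28] [0.8961 0.3966 0.0876] [0.881 0.395 0.08 ] [0.912 0.398 0.093]
0.08 [431, 80, 84, 48, 270] [ 0.908  -0.4785  0.0867] [ 0.8  -0.52  0.08] [ 0.911 -0.332  0.093]
0.08 [46, 93, 26, 29, 236] [0.8507 0.5282 0.0815] [0.815 0.501 0.08 ] [0.882 0.56  0.088]
0.08 [77, 94, 41, 41, 144] [0.7929 0.3979 0.0871] [0.783 0.394 0.08 ] [0.879 0.484 0.093]
0.08 [552, 94, 11, 193, 499] [ 0.655  -0.6132  0.0863] [ 0.44  -0.616  0.08 ] [ 0.878 -0.611  0.093]
0.08 [42, 105, 9, 15, 46] [0.8399 0.559  0.0815] [0.82  0.548 0.08 ] [0.853 0.569 0.085]
0.08 [427, 120, 9, 12, 28] [ 0.7981 -0.3235  0.0849] [ 0.793 -0.341  0.08 ] [ 0.818 -0.322  0.092]
0.08 [437, 130, 53, 2, 83] [ 0.7936 -0.4013  0.0871] [ 0.793 -0.466  0.08 ] [ 0.795 -0.344  0.093]
0.08 [493, 130, 23, 2, 42] [ 0.7937 -0.4962  0.0875] [ 0.792 -0.523  0.081] [ 0.795 -0.472  0.093]
0.08 [28, 133, 48, 2, 78] [0.7844 0.5398 0.0875] [0.782 
[... 5601 characters left out ...]
 -1.201  0.216]
0.195 [40, 45, 14, 9, 64] [ 0.2362 -1.2102  0.2078] [ 0.216 -1.218  0.195] [ 0.264 -1.203  0.216]
0.195 [546, 55, 94, 27, 641] [-0.3735  0.4371  0.2051] [-0.42   0.3    0.195] [-0.364  0.57   0.216]
0.195 [0, 68, 72, 55, 613] [ 0.4514 -1.04    0.2054] [ 0.3   -1.052  0.195] [ 0.579 -1.027  0.216]
0.195 [241, 197, 27, 29, 387] [ 0.5857 -0.2118  0.2041] [ 0.533 -0.231  0.195] [ 0.623 -0.197  0.212]
0.195 [233, 227, 21, 8, 54] [ 0.6397 -0.2042  0.1974] [ 0.634 -0.229  0.195] [ 0.643 -0.18   0.202]
0.195 [359, 229, 16, 30, 189] [0.5678 0.0559 0.2041] [0.516 0.047 0.195] [0.603 0.063 0.21 ]
0.195 [344, 260, 23, 10, 71] [0.6236 0.0542 0.1971] [0.618 0.029 0.195] [0.629 0.079 0.201]
```

The top view shows the switch box at about (165,248), with the mushroom head, the largest round button, far right on it at (172,233). The thick wheel is at (389,222) and the thin one at (261,232). The scene view agrees, with the stop at (451,303). Heights match the given values (≈0.099 and ≈0.21), and the two cameras differ by about 4 mm.

```bash
cat >> h.py <<'E'
def go(pos,yaw=None):
    s=ctrl.get_state();r=R.from_quat(s["ee_rot"],scalar_first=True)
    print("t",round(s["clock"],2),"pos",s["position"].round(4),"F",s["force"].round(2),"grip",round(s["grip_width"],2))
    d=r.inv().apply(np.array(pos)-s["position"])*1e3
    X=[np.cos(yaw),np.sin(yaw),0] if yaw is not None else None
    rv=0
    if X is not None:
        Rt=np.array([X,[X[1],-X[0],0],[0,0,-1]]).T
        rv=(r.inv()*R.from_matrix(Rt)).as_rotvec()
    print("shift mm",d.round(1),"dist",np.linalg.norm(d).round(1),"rv",np.round(rv,3))
E
python3 - <<'E'
from h import *
g={}
for n in("top","scene"):
    p=np.load(n+".npy")
    for nm,y0,y1 in(("thick",-.235,-.195),("thin",.04,.065)):
        m=(p[...,2]>.175)&(p[...,2]<.216)&(p[...,1]>y0)&(p[...,1]<y1)&(p[...,0]>.5)&(p[...,0]<.61)
        q=p[m]
        # circle fit with R=75
        from scipy.optimize import least_squares
        f=least_squares(lambda a:np.hypot(q[:,0]-a[0],q[:,2]-a[1])-.075,[.56,.135],loss="soft_l1",f_scale=.001)
        c=q[(abs(q[:,0]-f.x[0])<.01)&(q[:,2]>f.x[1]+.07)]
        print(n,nm,f.x.round(4),"y mid",((c[:,1].min()+c[:,1].max())/2).round(4),np.ptp(c[:,1]).round(4),len(c),abs(f.fun).mean())
go([.40,-.30,.36],.065)
E
```

```text
top thick [0.5742 0.134 ] y mid -0.2171 0.0288 139 0.002882356789437439
top thin [0.5573 0.1339] y mid 0.0516 0.0129 63 0.0035344273193098487
scene thick [0.5774 0.1319] y mid -0.215 0.0312 89 0.005630132713353782
scene thin [0.5594 0.132 ] y mid 0.0548 0.0118 46 0.004455950560443107
t 0.1 pos [ 0.2151 -0.586   0.2488] F [ 0.32  0.04 -0.33] grip 1.0
shift mm [ 272.1 -205.1 -110.7] dist 358.2 rv [-0.002  0.     0.287]
```

>>> servo_tool(series=[20,-15,-35,0,0,0.05,0,50,-38,-65,0,0,0.1,0,80,-60,-90,0,0,0.15,0,115,-86,-105,0,0,0.2,0,150,-112,-110,0,0,0.25,0,185,-138,-110,0,0,0.288,0,220,-164,-110,0,0,0.288,0,250,-186,-110,0,0,0.288,0])

```text
clock: 0.77
position: [0.3776, -0.3376, 0.3601]
ee_rot: [0.0, 1.0, 0.032, 0.0]
force: [0.7, -0.9, -0.1]
grip_width: -0.003
finger_force: 0.0
```

```bash
python3 -c "
from h import *
go([.50,.20,.34],.065)"
```

```text
t 0.77 pos [ 0.3776 -0.3376  0.3601] F [ 0.68 -0.93 -0.15] grip -0.0
shift mm [ 156.  -528.8   20. ] dist 551.7 rv [ 0.    -0.    -0.002]
```

>>> servo_tool(series=[10,-35,2,0,0,0,0,21,-70,4,0,0,0,0,31,-105,6,0,0,0,0,41,-140,8,0,0,0,0,52,-175,10,0,0,0,0,62,-210,10,0,0,0,0,72,-245,10,0,0,0,0,82,-275,10,0,0,0,0])

```text
clock: 1.43
position: [0.4409, -0.0575, 0.3495]
ee_rot: [-0.0, 0.999, 0.032, -0.0]
force: [1.0, -0.4, 0.2]
grip_width: 0.001
finger_force: 0.0
```

>>> servo_tool(series=[10,-35,2,0,0,0,0,21,-70,4,0,0,0,0,31,-105,6,0,0,0,0,41,-140,8,0,0,0,0,52,-175,10,0,0,0,0,62,-210,10,0,0,0,0,72,-240,10,0,0,0,0,75,-250,10,0,0,0,0])

```text
clock: 2.1
position: [0.5004, 0.1984, 0.3392]
ee_rot: [-0.001, 0.999, 0.034, -0.0]
force: [0.4, -0.3, 0.6]
grip_width: -0.002
finger_force: 0.0
```

```bash
python3 - <<'E'
from h import *
c=ctrl.camera("wrist"); cv2.imwrite("pics/w1.png",c["frame"][...,::-1]); p=cloud(c)
m=((p[...,2]>.093)&(p[...,2]<.11)&(c["range_z"]>0)).astype(np.uint8)
k,l,s,_=cv2.connectedComponentsWithStats(m)
for i in range(1,k):
    if s[i,4]>100: q=p[l==i]; print(s[i].tolist(),np.median(q,0).round(4),q.min(0).round(3),q.max(0).round(3))
go([.557,.2555,.20],.065)
E
```

```text
[472, 27, 56, 20, 513] [0.6365 0.0674 0.0998] [0.631 0.044 0.093] [0.642 0.08  0.11 ]
[481, 51, 17, 76, 556] [0.5979 0.0631 0.102 ] [0.569 0.061 0.093] [0.626 0.065 0.11 ]
[224, 101, 50, 51, 1912] [0.5561 0.2566 0.0991] [0.535 0.237 0.093] [0.576 0.278 0.103]
[473, 159, 12, 65, 443] [0.5175 0.058  0.1021] [0.489 0.056 0.093] [0.542 0.06  0.11 ]
t 2.15 pos [0.5004 0.1982 0.3391] F [0.41 0.51 0.27] grip -0.0
shift mm [ 60.4 -53.1 139.2] dist 160.7 rv [-0.002  0.001  0.003]
```

View pics/w1.png

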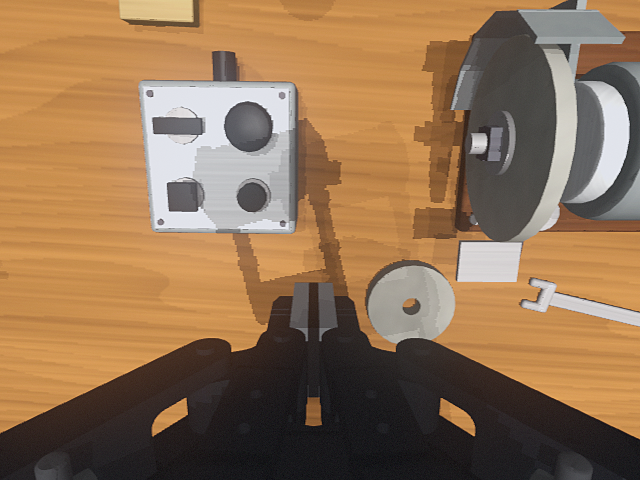

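The wrist view shows the shut fingers at (313,300), the mushroom head at (248,126), the bar at (178,125), the square at (182,196) and the small round button at (252,196). The stop measures (0.556, 0.2566, 0.099), in agreement with the other cameras.

>>> servo_tool(series=[20,-18,25,0,0,0,0,40,-36,55,0,0,0,0,59,-54,90,0,0,0,0,59,-54.5,125,0,0,0,0,59,-54.5,155,0,0,0,0,59,-54.5,175,0,0,0,0,59,-54.5,185,0,0,0,0,59,-54.5,185,0,0,0,0])

```text
clock: 2.82
position: [0.5533, 0.2506, 0.1515]
ee_rot: [0.001, 0.999, 0.031, -0.003]
force: [-0.6, -0.6, -0.3]
grip_width: -0.0
finger_force: 0.0
```

```bash
python3 -c "
from h import *
go([.556,.2565,.119],.065)"
```

```text
t 2.82 pos [0.5533 0.2506 0.1515] F [-0.62 -0.57 -0.32] grip -0.0
shift mm [ 3.2 -5.8 32.5] dist 33.2 rv [ 0.003  0.007 -0.002]
```

>>> servo_tool(series=[0,0,0,0,0,0,0,0,0,0,0,0,0,0,0,0,0,0,0,0,0])

```text
clock: 3.07
position: [0.5574, 0.2529, 0.1574]
ee_rot: [-0.001, 0.999, 0.032, 0.002]
force: [0.3, 0.0, -0.2]
grip_width: -0.004
finger_force: 0.0
```

```bash
python3 -c "
from h import *
go([.556,.2565,.119],.065)"
```

```text
t 3.07 pos [0.5574 0.2529 0.1574] F [ 0.33  0.03 -0.16] grip -0.0
shift mm [-1.3 -3.6 38.4] dist 38.6 rv [-0.001 -0.004 -0.002]
```

>>> servo_tool(series=[0,-2,6,0,0,0,0,0,-3,12,0,0,0,0,0,-3,18,0,0,0,0,0,-3,22,0,0,0,0,0,-3,25,0,0,0,0,0,-3,25,0,0,0,0,0,-3,25,0,0,0,0,0,-3,25,0,0,0,0])

```text
clock: 3.73
position: [0.5556, 0.2557, 0.1299]
ee_rot: [-0.0, 0.999, 0.032, 0.0]
force: [0.8, 0.1, 0.2]
grip_width: -0.001
finger_force: 0.0
```

```bash
python3 -c "
from h import *
go([.556,.2565,.119],.065)"
```

```text
t 3.73 pos [0.5556 0.2557 0.1299] F [0.77 0.1  0.2 ] grip -0.0
shift mm [ 0.4 -0.8 10.9] dist 10.9 rv [-0.    -0.    -0.001]
```

>>> servo_tool(series=[0,0,3,0,0,0,0,0,0,6,0,0,0,0,0,0,9,0,0,0,0,0,0,12,0,0,0,0,0,0,14,0,0,0,0,0,0,15,0,0,0,0,0,0,15,0,0,0,0])

```text
clock: 4.32
position: [0.5555, 0.2557, 0.1152]
ee_rot: [0.0, 0.999, 0.032, -0.0]
force: [-0.5, 0.0, 4.1]
grip_width: 0.0
finger_force: 2.1
```

>>> servo_tool(series=[0,0,2,0,0,0,0,0,0,4,0,0,0,0,0,0,5,0,0,0,0,0,0,5.5,0,0,0,0,0,0,5.5,0,0,0,0])

```text
clock: 4.73
position: [0.5556, 0.2557, 0.1117]
ee_rot: [0.0, 0.999, 0.032, -0.0]
force: [-5.6, -1.6, 12.7]
grip_width: -0.002
finger_force: 6.7
```

12.7 N is well past the 7 N needed for full travel, so the button is at its stop. Raising straight up now.

>>> servo_tool(series=[0,0,0.5,0,0,0,0,0,0,0,0,0,0,0,0,0,-6,0,0,0,0,0,0,-15,0,0,0,0,0,0,-30,0,0,0,0,0,0,-50,0,0,0,0,0,0,-80,0,0,0,0,0,0,-115,0,0,0,0])

```text
clock: 5.4
position: [0.5537, 0.255, 0.2228]
ee_rot: [0.001, 0.999, 0.032, -0.002]
force: [1.8, 0.1, 0.2]
grip_width: 0.004
finger_force: 0.0
```

>>> servo_tool(series=[0,0,-35,0,0,0,0,-10,10,-70,0,0,0,0,-25,35,-100,0,0,0,0,-40,70,-115,0,0,0,0,-50,105,-120,0,0,0,0,-50,140,-120,0,0,0,0,-50,175,-120,0,0,0,0,-50,210,-120,0,0,0,0])

```text
clock: 6.07
position: [0.5186, 0.0415, 0.3447]
ee_rot: [0.0, 0.999, 0.032, 0.001]
force: [0.2, 0.3, -0.8]
grip_width: -0.001
finger_force: 0.0
```

```bash
python3 - <<'E'
from h import *
for n in("scene","top"):
    c=ctrl.camera(n); p=cloud(c)
    m=(p[...,2]>.075)&(p[...,2]<.11)&(np.hypot(p[...,0]-.5565,p[...,1]-.256)<.009)
    print(n,m.sum(),np.median(p[m],0).round(4))
go([.50,-.216,.35],.065)
E
```

```text
scene 41 [0.557  0.2561 0.0981]
top 47 [0.5566 0.2563 0.1001]
t 6.17 pos [0.519  0.0385 0.3443] F [-0.02  0.41  0.35] grip -0.0
shift mm [-33.8 253.   -5.1] dist 255.3 rv [ 0.002 -0.    -0.007]
```

>>> servo_tool(series=[-4,32,0,0,0,0,0,-9,67,0,0,0,0,0,-14,102,0,0,0,0,0,-19,137,0,0,0,0,0,-24,172,0,0,0,0,0,-28,207,0,0,0,0,0,-32,238,0,0,0,0,0,-34,253,0,0,0,0,0])

```text
clock: 6.83
position: [0.501, -0.2145, 0.344]
ee_rot: [0.001, 1.0, 0.031, -0.0]
force: [-0.4, -0.0, 0.3]
grip_width: -0.002
finger_force: 0.0
```

```bash
python3 - <<'E'
from h import *
from scipy.optimize import least_squares
c=ctrl.camera("wrist"); cv2.imwrite("pics/w2.png",c["frame"][...,::-1]); p=cloud(c)
m=(p[...,2]>.17)&(p[...,2]<.216)&(p[...,1]>-.24)&(p[...,1]<-.195)&(p[...,0]>.52)&(p[...,0]<.61)
q=p[m];f=least_squares(lambda a:np.hypot(q[:,0]-a[0],q[:,2]-a[1])-.075,[.576,.135],loss="soft_l1",f_scale=.001)
t=q[(abs(q[:,0]-f.x[0])<.01)&(q[:,2]>f.x[1]+.072)]
print(f.x,len(t),t.min(0),t.max(0),np.median(t,0))
go([.576,-.216,.28],.067)
E
```

```text
[0.57544756 0.13491059] 1700 [ 0.56545511 -0.22907553  0.20736858] [ 0.5854073  -0.20070934  0.21182935] [ 0.57554423 -0.21485549  0.20969858]
t 6.88 pos [ 0.501  -0.2159  0.3439] F [-0.03 -1.63 -1.17] grip -0.0
shift mm [74.9  4.5 63.9] dist 98.6 rv [ 0.003  0.    -0.006]
```

View pics/w2.png

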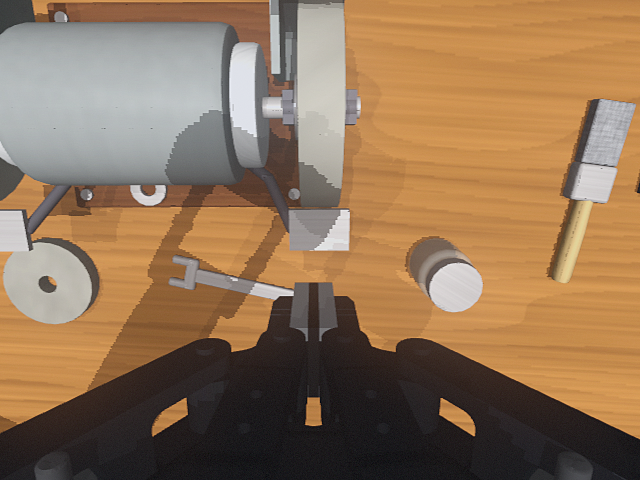

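The wrist view shows the thick wheel's rim at (322,105), with the jar and spanner well clear. Its top is at (0.5755, -0.215, 0.210), as specified.

>>> servo_tool(series=[20,1,15,0,0,0,0,42,3,32,0,0,0,0,60,4,50,0,0,0,0,70,4,65,0,0,0,0,74,4.5,75,0,0,0,0,74.5,4.5,80,0,0,0,0,74.5,4.5,80,0,0,0,0,74.5,4.5,80,0,0,0,0])

```text
clock: 7.55
position: [0.5755, -0.2111, 0.2646]
ee_rot: [-0.0, 0.999, 0.032, -0.0]
force: [-0.1, -0.0, -0.7]
grip_width: 0.002
finger_force: 0.0
```

>>> servo_tool(series=[0,0,0,0,0,0,0,0,0,0,0,0,0,0,0,0,0,0,0,0,0])

```text
clock: 7.8
position: [0.576, -0.2118, 0.2658]
ee_rot: [0.0, 0.999, 0.032, 0.001]
force: [-0.4, -0.8, -0.8]
grip_width: -0.003
finger_force: 0.0
```

```bash
python3 -c "
from h import *
go([.5755,-.215,.229],.067)"
```

```text
t 7.8 pos [ 0.576  -0.2118  0.2658] F [-0.42 -0.81 -0.81] grip -0.0
shift mm [-0.8  3.1 36.8] dist 36.9 rv [ 0.001 -0.002 -0.004]
```

>>> servo_tool(series=[0,2,5,0,0,0,0,0,3,10,0,0,0,0,0,3,16,0,0,0,0,0,3,22,0,0,0,0,0,3,26,0,0,0,0,0,3,28,0,0,0,0,0,3,28,0,0,0,0,0,3,28,0,0,0,0])

```text
clock: 8.47
position: [0.576, -0.2144, 0.2361]
ee_rot: [-0.0, 0.999, 0.032, -0.0]
force: [0.4, 0.0, -0.2]
grip_width: 0.002
finger_force: 0.0
```

>>> servo_tool(series=[0,0,1,0,0,0,0,0,0,2,0,0,0,0,0,0,3,0,0,0,0,0,0,4,0,0,0,0,0,0,5,0,0,0,0,0,0,5,0,0,0,0,0,0,5,0,0,0,0])

```text
clock: 9.05
position: [0.5759, -0.2144, 0.2313]
ee_rot: [-0.0, 0.999, 0.032, -0.0]
force: [-0.8, 0.3, -0.5]
grip_width: -0.005
finger_force: 0.0
```

>>> servo_tool(series=[0,0,0.5,0,0,0,0,0,0,1,0,0,0,0,0,0,1.5,0,0,0,0,0,0,2,0,0,0,0,0,0,2.5,0,0,0,0,0,0,2.5,0,0,0,0])

```text
clock: 9.55
position: [0.5759, -0.2144, 0.2287]
ee_rot: [-0.0, 0.999, 0.032, -0.0]
force: [0.2, -0.0, -0.0]
grip_width: 0.003
finger_force: 0.0
```

```bash
python3 -c "
from h import *
s=ctrl.get_state();print(s['finger_force'])
go([.5755,-.215,.229],.067)"
```

```text
0.0041627577229519375
t 9.55 pos [ 0.5759 -0.2144  0.2287] F [ 0.23 -0.02 -0.03] grip 0.0
shift mm [-0.5  0.5 -0.3] dist 0.7 rv [-0.     0.    -0.003]
```

>>> servo_tool(series=[0,0,0.3,0,0,0,0,0,0,0.6,0,0,0,0,0,0,0.8,0,0,0,0,0,0,0.8,0,0,0,0])

```text
clock: 9.88
position: [0.576, -0.2145, 0.2283]
ee_rot: [0.0, 0.999, 0.032, 0.0]
force: [-0.9, 0.5, 2.0]
grip_width: -0.003
finger_force: 0.7
```

Light contact: about 2 N at the wrist and 0.7 N on a pad. I'll hold for a moment, then draw back straight up.

>>> servo_tool(series=[0,0,0.2,0,0,0,0,0,0,0.2,0,0,0,0,0,0,0.2,0,0,0,0,0,0,0.2,0,0,0,0,0,0,0.2,0,0,0,0,0,0,0.2,0,0,0,0,0,0,0.2,0,0,0,0,0,0,0.2,0,0,0,0])

```text
clock: 10.55
position: [0.5761, -0.2145, 0.228]
ee_rot: [0.0, 0.999, 0.032, 0.0]
force: [-1.2, 0.3, 1.8]
grip_width: 0.004
finger_force: 1.1
```

>>> servo_tool(series=[0,0,0,0,0,0,0,0,0,0,0,0,0,0,0,0,0,0,0,0,0,0,0,0,0,0,0,0,0,0,0,0,0,0,0])

```text
clock: 10.97
position: [0.5761, -0.2145, 0.228]
ee_rot: [0.0, 0.999, 0.032, 0.0]
force: [-0.2, -0.2, 2.3]
grip_width: -0.001
finger_force: 1.2
```

>>> servo_tool(series=[0,0,-1,0,0,0,0,0,0,-3,0,0,0,0,0,0,-8,0,0,0,0,0,0,-18,0,0,0,0,0,0,-35,0,0,0,0,0,0,-60,0,0,0,0,0,0,-85,0,0,0,0,0,0,-105,0,0,0,0])

```text
clock: 11.63
position: [0.5764, -0.2147, 0.3358]
ee_rot: [0.001, 0.999, 0.032, 0.001]
force: [-0.5, 0.1, -0.3]
grip_width: 0.001
finger_force: 0.0
```

>>> servo_tool(series=[-15,0,-10,0,0,0,0,-40,0,-20,0,0,0,0,-70,0,-25,0,0,0,0,-95,0,-25,0,0,0,0,-110,0,-25,0,0,0,0,-115,0,-25,0,0,0,0,-115,0,-25,0,0,0,0,-115,0,-25,0,0,0,0])

```text
clock: 12.3
position: [0.4618, -0.222, 0.3586]
ee_rot: [0.0, 0.999, 0.032, 0.001]
force: [0.2, -0.1, 0.1]
grip_width: 0.002
finger_force: 0.0
```

```bash
python3 - <<'E'
from h import *
c=ctrl.camera("top"); cv2.imwrite("pics/top2.png",c["frame"][...,::-1]); go([.5,-.215,.35])
E
```

```text
t 12.35 pos [ 0.4621 -0.2219  0.3583] F [0.19 0.61 0.24] grip -0.0
shift mm [38.3 -4.5  8.3] dist 39.4 rv 0
```

View pics/top2.png

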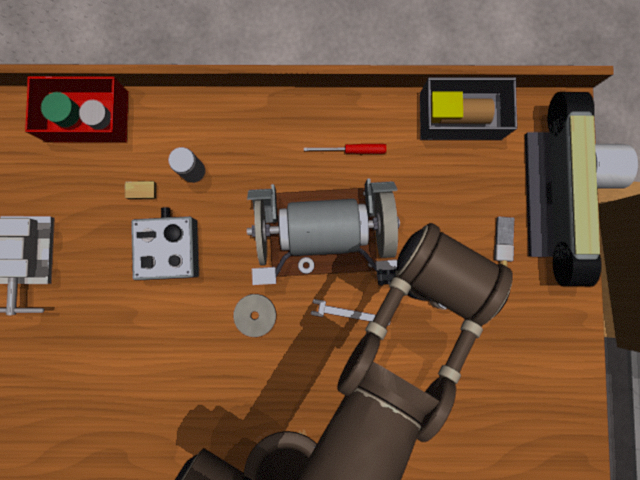

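The top view shows all the visible loose items where they were, the box at (165,248) unchanged, and the arm clear above the bench. Handing in.

```bash
python3 -c "
from workcell import ctrl
print(ctrl.job_done())"
```

```text
the job is handed in; nothing more can be done
None
```

I pressed the stop button fully down (12.7 N) and it came back up. I then touched the top of the thick wheel's rim at about 2 N for roughly a second, drew clear and handed the job in at about 12 s; no verdict came back.

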